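Stop the coasting banding wheel and pin it

TASK

The potter's turntable is still coasting round with a raw cup on it. Slow it by touching it gently, never hard, until its hole stands still right over the slot in the stand's arm, then fetch the locking pin from its wooden block and push it down through the hole into the slot until its head sits flat on the wheel, and let go. Keep the cup standing in the middle of the wheel, and leave the beaker, bowl and brush where they are.

Things in the scene. Friction and masses are not known exactly. Their poses are not given: they have to be found in the camera images.
- stand: Dark steel stand of the turntable, fixed; carries the wheel. Origin at the foot's centre on the table, z up the wheel's axis. A 40 mm wide arm points along the stand's own -y to 185 mm from the axis, top 72 mm and underside 58 mm above the table. A straight 12 mm wide slot, open right through, runs along the arm from 95 to 165 mm from the axis; its outer end shows beyond the wheel's rim.
- wheel (a joint): Turn of the wheel in rad, growing counter-clockwise seen from above, counting on over many turns. At every whole turn (2 pi) its hole is over the slot. In the first second it gathers to 2 to 3 rad/s counter-clockwise and coasts on; it runs very freely (inertia about 0.02 kg m2, too freely to stop by itself in the time given) and stays where it is stopped; a slight touch turns it.
- wheel_hole (a point): Centre, at the top face, of the wheel's one 12 mm through hole, 112 mm from the wheel's axis (goes round with the wheel).
- wheel_top (a point): Centre of the wheel's flat top face, 90 mm above the table, where the cup stands; its axes are the stand's. The wheel is a bare aluminium disc, 260 mm across and 12 mm thick, rigid and dry, with one hole; a finger pressed on its face near the rim with about 3 N stops it within a fraction of a turn and, pressed on, can drag it round by friction.
- slot (a point): Point on the centreline of the slot at the arm's top face, 112 mm from the wheel's axis, 18 mm below the wheel's top face; the hole must come to stand straight above it. Its axes are the stand's: the slot runs along y.
- pin: Plain steel locking pin, upright. Origin at the centre of its lower tip, z up along it. Shaft 10 mm across and 34 mm long with a 4 mm tapered tip, then a round head 24 mm across, 34 to 66 mm above the tip. About 0.1 kg. It starts loose in its block, head's underside on the block's top. When home in the slot its head rests on the wheel and its tip is 56 mm above the table.
- pin_block: Fixed wooden block, 70 x 70 x 48 mm tall, with a 13 mm hole 40 mm deep in the middle of its top. Origin at the centre of its underside.
- cup: Raw clay cup, 75 mm tall, 68 mm across the rim, standing loose in the middle of the wheel and turning with it. Origin at the centre of its underside.
- beaker: Bystander: raw clay beaker, 100 mm tall, 78 mm across the rim, on the table. Origin at the centre of its underside.
- bowl: Bystander: small bowl, 60 mm tall, 130 mm across. Origin at the centre of its underside.
- brush: Bystander: a brush lying on the table beyond the wheel's left side. Origin at its middle, on the table.
Things that resemble listed ones, but are neither listed nor needed, are in the scene too. Leave any blue look-alike of the pin alone. What is shaped like the cup but blue is not meant.

How it is judged (in metres and radians):
On the way, in this order (a step that is already met when the one before it is completed fails the run):
1. the wheel stands still with its hole over the slot (within 4 mm), before the pin is in the hole (velocity of joint wheel between -0.05 and 0.05 rad/s and horizontal distance between wheel_hole and slot below 0.004 m and (z of pin in the frame of stand above 0.085 m or horizontal distance between pin and slot above 0.02 m)), for 0.4 s.
2. the pin is through the hole and in the slot, head down on the wheel (z of pin in the frame of stand below 0.0585 m and horizontal distance between pin and slot below 0.004 m), for 0.1 s.
At the end, for the whole second after the job is handed in: The pin stands upright (within 0.12 rad) and at rest through the wheel's hole in the slot, head down on the wheel (tip at most 58.5 mm above the table, within 4 mm of the slot point), the hole within 4 mm of the slot point, and the cup upright on the wheel within 20 mm of its centre (all of step 2 and z of pin in the frame of stand above 0.053 m and angle between pin's own z axis and vertical below 0.12 rad and horizontal distance between wheel_hole and slot below 0.004 m and linear speed of pin below 0.02 m/s and horizontal distance between cup and wheel_top below 0.02 m and angle between cup's own z axis and vertical below 0.1 rad and height (world z) of cup above 0.085 m); the robot touches nothing.
It fails at once if the fingers press on the wheel or stand with more than 20 N (contact force between the fingers and stand above 20 N).
It fails at once if the pin is pressed on the wheel or stand with more than 25 N (contact force between pin and stand above 25 N).
It fails at once if the cup is tipped, or moved more than 25 mm from the wheel's centre (angle between cup's own z axis and vertical above 0.3 rad or horizontal distance between cup and wheel_top above 0.025 m).
It fails at once if the beaker, bowl or brush is moved more than 20 mm (distance of any of beaker, bowl, brush from where it was at the start of the episode above 0.02 m).
It also fails if it takes over 72 s, if anything falls off the work surface, if the arm or the gripper's body presses on something with over 40 N, if the wrist force passes 120 N, or if a joint passes its speed limit or range.

ROBOT

A 6-joint arm with a two-finger parallel gripper is mounted at the origin on the work surface. World frame = base frame: x ahead of the robot, y to its left, z up, the work surface at z = 0. Lengths are in mm, angles in rad, forces in N, time in s.
With the tool pointing down it reaches from about 300 to 775 mm from the base axis. Payload 14.6 kg.
Tool frame: the origin (TCP) lies between the finger pads; the fingertips stand 8 mm ahead of it and the grasp point (between the pads) lies 11 mm behind it; z points along the fingers, y is the direction in which the jaws open and shut (so a half turn about z gives the same grasp; the last joint's range is limited). The gripper opens to 94 mm and grips with 3 to 60 N. Pads are 16 mm wide; open, the fingers measure 119 mm over their backs; the gripper's body (75 mm by 177 mm) begins 78 mm behind the grasp point.
Start: joints at [1.106, 0.3, 1.521, -0, 1.321, -0.067], TCP at [213.061, 507.044, 179.046] pointing down, gripper open.
Joint ranges: [-3.03, 3.03], [-0.79, 2.21], [0.23, 2.52], [-1.04, 4.18], [0, 3.07], [-2.55, 2.55]. Speed limits (rad/s): [2.22, 2.22, 2.57, 3.14, 3.14, 3.14].

INTERFACE

Orientations are given as [roll, pitch, yaw] about the fixed x, y, z axes, in that order (R = Rz(yaw) Ry(pitch) Rx(roll)).
In Python, from cell import manip gives the robot as it stands. The module is installed in compiled form; this text tells all that it offers.
- The arm moves only by the tool send_rows, never from a script. Its argument "series" is a list that holds one entry, the list of rows, each a list of 5 numbers: the opening, from 0 (shut) to 1 (fully open), then the shift along the tool's x, y, z in mm, then the turn about the tool's z in degrees. In form: [[[gripper, dx, dy, dz, roll], ...]]. A call has 1 to 10 rows; each row is the pose to reach, as a shift and turn from the pose commanded when the call began, along the tool's axes at that moment; what a row does not reach only later rows make up. A row lasts 1/10 s, in which the tool goes at most 50 mm and 8.59 degrees, less where a joint would pass 70% of its speed; a pose out of reach is approached as far as the arm can. A call with a gripper value outside its range is refused whole. The fingers move at their own pace and stop on an object; "newtons" is the grip in N (left out, the last holds). Time passes only in rows, so rows that repeat a pose let the fingers close. It gives the time, the measured TCP pose, the force and the opening at its end, in the units of the state.
- manip.read_state(): the state, without advancing time (a new reading comes with each control period).
- manip.camera(name): name is "scene" or "top" or "wrist"; returns a dict with "img" (480x640x3 uint8, red, green, blue), "vfov" (degrees; the focal length in pixels is half the picture's height over the tangent of half this angle, whatever the lens; pixels are square), "cx", "cy" (the principal point, pixels), "pose" (4x4, takes a point from camera to world coordinates); the wrist camera has in their place "T_tool_cam" (4x4, takes a point from camera to tool coordinates, whose origin is the TCP and whose axes are the flange's). Camera axes: x right, y down, z forward; pixel columns grow to the right and rows downward; lengths in mm; the calibration is good to about 2 mm. A picture is of the moment at which its call begins: read the wrist's pose just before it. There is no depth.
- manip.sign_off(): hands the job in, once; it reports no verdict.
Trained networks look in a picture, given as the dict that the camera call returned (one of the last four; its "shot" number tells which), for a name from the list of things; names that differ only in an ending like _2 or _b are one class to them, and where a whole thing is asked for, a point or a joint stands for the part that bears it (a point fixed in the world has none). Each returns a list of dicts, best first, with "conf" (0 to 1); they miss things now and then, are a little off and sometimes report something else, mostly with a low value. They report only what shows in the picture. A call takes as long as a camera call. They do not tell look-alikes from the thing itself.
- manip.find_in(target, picture): "rect" ([left, top, width, height] in pixels, round what is visible of it).
- manip.silhouettes(target, picture): "pixels" (480x640 bool, what is visible of it) and "rect" ([left, top, width, height] in pixels, round what is visible of it).
The state is a dict: "clock": time; "joints": joint angles; "qd": joint speeds; "effort": joint torques, N m; "eef_pos": TCP position; "eef_rot": TCP orientation; "wrist_force": force on the tool from outside, world axes, zero at the start; "moment": the same for the moment, N m; "finger_gap": finger opening in mm.
Only numpy, scipy, OpenCV 4.12 (cv2) and the standard library are available. Lean on these libraries where they do the work, as an engineer would, in place of code of your own. Each camera call takes 0.05 s, during which the arm holds its last target. There are 200 camera calls.

## Working session

There is one attempt and no reset: what is moved stays moved. The work goes in short steps, Python scripts to look and compute and a tool call to move; the robot and the scene stay as the last step left them, time stands still between calls to the robot, and variables do not carry over. Pictures are saved under pics/ and viewed, about 8 in all and at most 12, crops included, and the job is handed in when it is done.

Besides the shell and the picture viewer there is one more tool, called after ">>>" as name(argument=value, ...), one argument or row to a line, values as JSON. send_rows: Moves the arm, as the interface text tells. Its arguments: {"type":"object","properties":{"series":{"type":"array"},"newtons":{"type":"number"}},"required":["series"]}

```bash
mkdir -p pics
cat > h.py <<'E'
import numpy as np, cv2
from cell import manip
def K(c):
    f=240/np.tan(np.radians(c['vfov'])/2); return f,c['cx'],c['cy']
def ray(c,u,v,P=None):
    P=c['pose'] if P is None else P; P=np.array(P); f,cx,cy=K(c)
    return P[:3,3], P[:3,:3]@np.array([(u-cx)/f,(v-cy)/f,1.])
def onz(c,u,v,z,P=None):
    o,d=ray(c,u,v,P); return o+d*(z-o[2])/d[2]
def proj(c,p,P=None):
    P=np.array(c['pose'] if P is None else P); f,cx,cy=K(c); q=P[:3,:3].T@(np.array(p,float)-P[:3,3]); return np.array([cx+f*q[0]/q[2],cy+f*q[1]/q[2]])
def save(c,n): cv2.imwrite('pics/'+n+'.png',c['img'][:,:,::-1])
E
python3 - <<'E'
from h import *
np.set_printoptions(precision=2,suppress=True)
print(manip.read_state())
for n in ['top','scene']:
    c=manip.camera(n); save(c,n+'0'); print(n,c['vfov'],c['cx'],c['cy'],np.array(c['pose']))
    for t in ['stand','wheel','wheel_hole','pin','pin_block','cup','beaker','bowl','brush']:
        print(t,[(np.round(r['rect']),round(r['conf'],2)) for r in manip.find_in(t,c)])
E
```

```text
{'clock': 0.0, 'joints': array([ 1.11,  0.3 ,  1.52, -0.  ,  1.32, -0.07]), 'qd': array([ 0.,  0.,  0., -0.,  0.,  0.]), 'effort': array([  0.  , -53.18, -35.27,   0.07,   0.02,  -0.  ]), 'eef_pos': array([212.95, 506.78, 178.48]), 'eef_rot': array([-3.14, -0.  ,  2.74]), 'wrist_force': array([0.18, 0.82, 0.09]), 'moment': array([-0.  , -0.04,  0.03]), 'finger_gap': 94.17522302609771}
top 51.9778386296411 318.8093704996066 241.2570392497951 [[  0.    -0.98   0.18 458.57]
 [ -1.    -0.    -0.01  35.28]
 [  0.01  -0.18  -0.98 956.55]
 [  0.     0.     0.     1.  ]]
stand [(array([222., 222., 177., 151.]), 0.71)]
wheel [(array([220., 221., 153., 148.]), 0.96)]
wheel_hole [(array([221., 224., 150., 147.]), 0.69)]
pin [(array([490., 245.,  18.,  14.]), 0.53), (array([438., 245.,  16.,  12.]), 0.5)]
pin_block [(array([468., 232.,  49.,  49.]), 0.64)]
cup [(array([273., 269.,  44.,  47.]), 0.94), (array([299., 166.,  39.,  42.]), 0.55)]
beaker [(array([409., 175.,  50.,  49.]), 0.56), (array([221., 222., 177., 148.]), 0.18)]
bowl [(array([128., 172.,  74.,  66.]), 0.72), (array([220., 222., 180., 148.]), 0.6)]
brush [(array([131., 243.,  29., 106.]), 0.97)]
scene 57.164411996003544 317.2360956721591 243.52706291659467 [[   0.9     0.24   -0.36  906.77]
 [   0.43   -0.54    0.72 -579.69]
 [  -0.02   -0.81   -0.59  572.86]
 [   0.      0.      0.      1.  ]]
stand [(array([224., 188., 127., 123.]), 0.7), (array([266., 176.,  36.,  49.]), 0.66)]
wheel []
wheel_hole [(array([221., 188., 128.,  75.]), 0.73)]
pin [(array([242., 324.,  16.,  37.]), 0.97), (array([200., 364.,  22.,  28.]), 0.57)]
pin_block [(array([178., 358.,  76.,  78.]), 0.84)]
cup [(array([359., 248.,  35.,  51.]), 0.97), (array([266., 178.,  36.,  46.]), 0.96), (array([221., 187., 128.,  74.]), 0.39)]
beaker []
bowl [(array([372., 178.,  56.,  39.]), 0.97)]
brush [(array([308., 177.,  63.,  23.]), 0.64)]
```

View pics/top0.png

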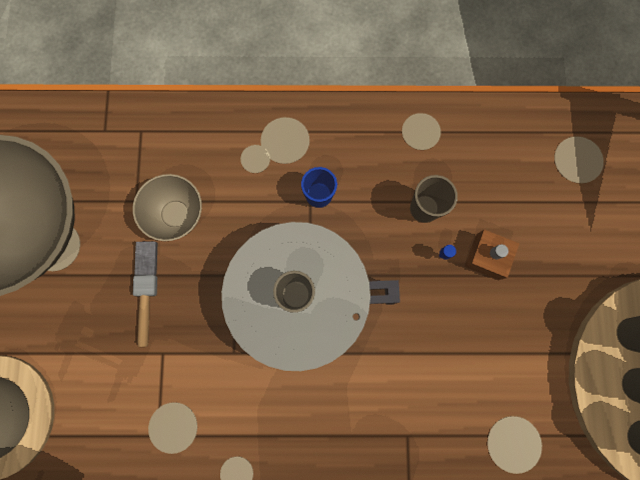

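View pics/scene0.png

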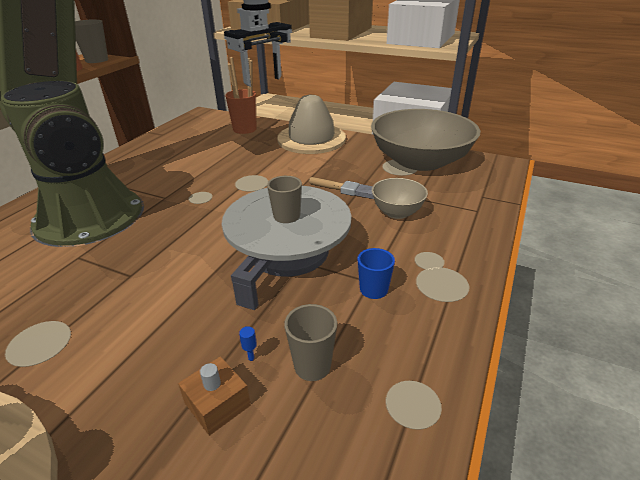

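The top view shows the wheel centre near (296,296), the hole at (356,317) and the slot end at (382,292). The steel pin in its block is at (502,251), with the blue look-alike at (449,251). The scene view agrees with this.

```bash
cat > m.py <<'E'
from h import *
np.set_printoptions(precision=2,suppress=True)
def wheel(c):
    m=np.zeros((480,640),np.uint8)
    for r in manip.silhouettes('wheel',c)[:1]: m=r['pixels'].astype(np.uint8)
    k=max(cv2.findContours(m,cv2.RETR_EXTERNAL,cv2.CHAIN_APPROX_NONE)[0],key=len)[:,0]
    P=np.array([onz(c,u,v,90)[:2] for u,v in k])
    from scipy.optimize import least_squares
    s=least_squares(lambda p:np.hypot(*(P-p[:2]).T)-p[2],[*P.mean(0),130],loss='soft_l1',f_scale=1)
    return s.x
E
python3 - <<'E'
from m import *
s=manip.read_state(); print(s['clock'])
for n in ['top','scene']:
    c=manip.camera(n); print(n)
    w=wheel(c); print('wheel',w)
    for t,z in [('pin',64),('pin_block',24),('cup',128)]:
        for r in manip.silhouettes(t,c):
            v,u=np.nonzero(r['pixels']); print(t,round(r['conf'],2),u.mean(),v.mean(),onz(c,u.mean(),v.mean(),z))
    if n=='top':
        # arm
        big=cv2.resize(c['img'][215:380,215:415],None,fx=4,fy=4,interpolation=cv2.INTER_CUBIC)[:,:,::-1]
        for u,v in [(370,282),(399,279),(399,303),(372,303)]: print('arm corner',onz(c,u,v,72))
        print('hole',onz(c,356,317,90))
        cv2.imwrite('pics/top1.png',big[:600])
w=manip.camera('wrist'); print(np.array(w['T_tool_cam']),w['vfov'],w['cx'],w['cy'])
E
```

```text
1.0
top
wheel [519.36  72.27 129.03]
pin 0.53 447.35714285714283 251.45089285714286 [ 600.13 -205.57   64.  ]
pin 0.52 498.4579439252336 251.88317757009347 [ 599.49 -299.61   64.  ]
pin_block 0.67 498.37931034482756 251.5369458128079 [ 606.48 -314.51   24.  ]
pin_block 0.57 490.49284380833853 255.25077784691973 [ 599.24 -298.89   24.  ]
cup 0.67 293.2769679300292 291.2660349854227 [521.86  73.8  128.  ]
cup 0.66 318.3248014121801 186.171226831421 [704.88  31.95 128.  ]
arm corner [542.96 -61.47  72.  ]
arm corner [ 548.45 -113.86   72.  ]
arm corner [ 505.47 -112.66   72.  ]
arm corner [505.41 -64.39  72.  ]
hole [480.2  -34.05  90.  ]
scene
wheel [523.82  64.88 131.55]
pin 0.87 248.3507462686567 340.8905472636816 [ 612.21 -221.9    64.  ]
pin 0.79 210.2237762237762 377.02331002331005 [ 599.28 -299.57   64.  ]
pin_block 0.56 215.56363027461487 397.4494306764903 [ 603.44 -303.19   24.  ]
cup 0.65 285.2403993855607 197.50614439324116 [513.91  81.35 128.  ]
cup 0.59 375.0348292029471 271.5224380442063 [753.9  -63.91 128.  ]
[[   0.     -0.97   -0.24   68.46]
 [   1.     -0.      0.      0.02]
 [  -0.     -0.24    0.97 -206.29]
 [   0.      0.      0.      1.  ]] 59.680409940883074 325.3197611321574 236.90717340813544
```

View pics/top1.png

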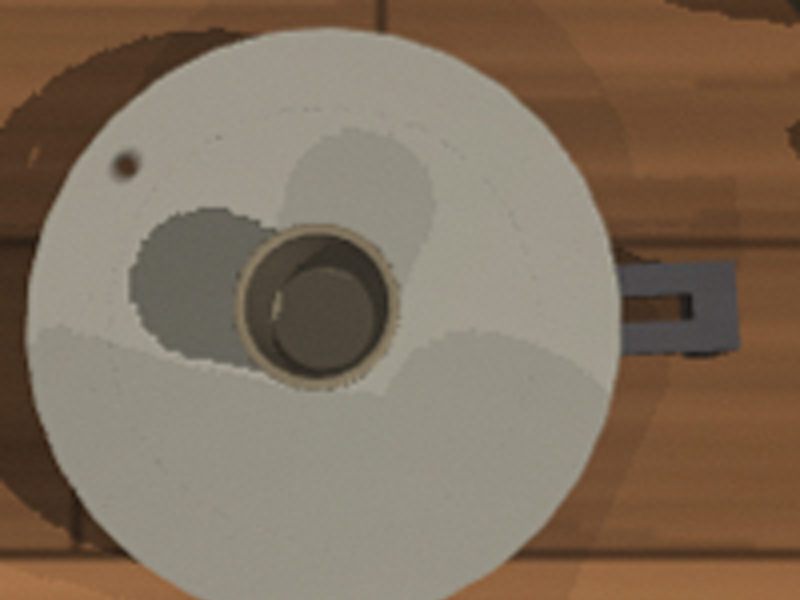

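```bash
cat >> h.py <<'E'
def shift(t):
    s=manip.read_state(); a=s['eef_rot'][2]; d=np.array(t,float)-s['eef_pos']
    return np.array([np.cos(a)*d[0]+np.sin(a)*d[1], np.sin(a)*d[0]-np.cos(a)*d[1], -d[2]])
E
python3 - <<'E'
from m import *
s=manip.read_state(); print(s['eef_rot'],np.degrees(np.pi-s['eef_rot'][2]), shift([440,151,179]),s['clock'])
E
```

```text
[-3.14  0.    2.74] 22.791121005784905 [-347.14 -240.32    0.02] 1.55
```

>>> send_rows(
  series=[
    [[0,-38,-26,0,-8],[0,-76,-53,0,-16],[0,-114,-79,0,-23],[0,-152,-105,0,-23],[0,-190,-131,0,-23],[0,-228,-158,0,-23],[0,-266,-184,0,-23],[0,-304,-210,0,-23],[0,-347,-240,0,-23],[0,-347,-240,40,-23]],
  ],
  newtons=10,
)

```text
clock: 2.55
eef_pos: [444.5, 148.1, 142.3]
eef_rot: [3.14, 0.008, 3.14]
wrist_force: [0.4, 1.3, -1.5]
finger_gap: 16.8
```

Run:
```python
from m import *
s=manip.read_state(); print(s['clock'],s['eef_pos'],s['eef_rot'],s['wrist_force'],s['finger_gap'],shift([440,151,110]))
```

```text
2.55 [444.47 148.06 142.3 ] [3.14 0.01 3.14] [ 0.41  1.32 -1.54] 16.829732204940917 [ 4.48  2.94 32.3 ]
```

>>> send_rows(
  series=[
    [[0,0,0,25,0],[0,0,0,34,0],[0,0,0,37,0],[0,0,0,37,0]],
  ],
)

```text
clock: 2.95
eef_pos: [440.3, 151.8, 102.8]
eef_rot: [3.141, 0.001, -3.137]
wrist_force: [-0.3, -0.7, -0.2]
finger_gap: 0.4
```

>>> send_rows(
  series=[
    [[0,0,0,2,0],[0,0,0,3,0],[0,0,0,3.5,0],[0,0,0,3.5,0]],
  ],
)

```text
clock: 3.35
eef_pos: [440.1, 151.4, 98.8]
eef_rot: [3.141, 0.0, -3.138]
wrist_force: [-0.1, -0.8, -0.0]
finger_gap: 0.8
```

>>> send_rows(
  series=[
    [[0,0,0,0.5,0],[0,0,0,0.7,0],[0,0,0,0.7,0]],
  ],
)

```text
clock: 3.65
eef_pos: [440.0, 151.4, 97.8]
eef_rot: [-3.142, -0.0, -3.138]
wrist_force: [0.3, 0.6, -0.1]
finger_gap: -0.1
```

>>> send_rows(
  series=[
    [[0,0,0,0.5,0],[0,0,0,0.5,0]],
  ],
)

```text
clock: 3.85
eef_pos: [440.0, 151.4, 97.3]
eef_rot: [-3.142, -0.0, -3.138]
wrist_force: [-0.5, 0.2, 0.1]
finger_gap: 0.5
```

>>> send_rows(
  series=[
    [[0,0,0,0.5,0],[0,0,0,0.5,0]],
  ],
)

```text
clock: 4.05
eef_pos: [440.0, 151.3, 96.8]
eef_rot: [-3.142, -0.0, -3.138]
wrist_force: [-0.8, 0.4, 0.1]
finger_gap: 0.4
```

>>> send_rows(
  series=[
    [[0,0,0,0.5,0],[0,0,0,0.5,0]],
  ],
)

```text
clock: 4.25
eef_pos: [440.0, 151.3, 96.3]
eef_rot: [-3.142, -0.0, -3.138]
wrist_force: [-0.1, 0.2, -0.4]
finger_gap: 0.4
```

Run:
```python
from m import *
print([manip.read_state()['wrist_force'] for _ in range(2)])
c=manip.camera('wrist'); save(c,'w1')
c=manip.camera('scene'); 
cv2.imwrite('pics/s1.png',cv2.resize(c['img'][130:330,180:430],None,fx=3,fy=3)[:,:,::-1])
```

```text
[array([-0.11,  0.16, -0.37]), array([-0.11,  0.16, -0.37])]
```

View pics/s1.png

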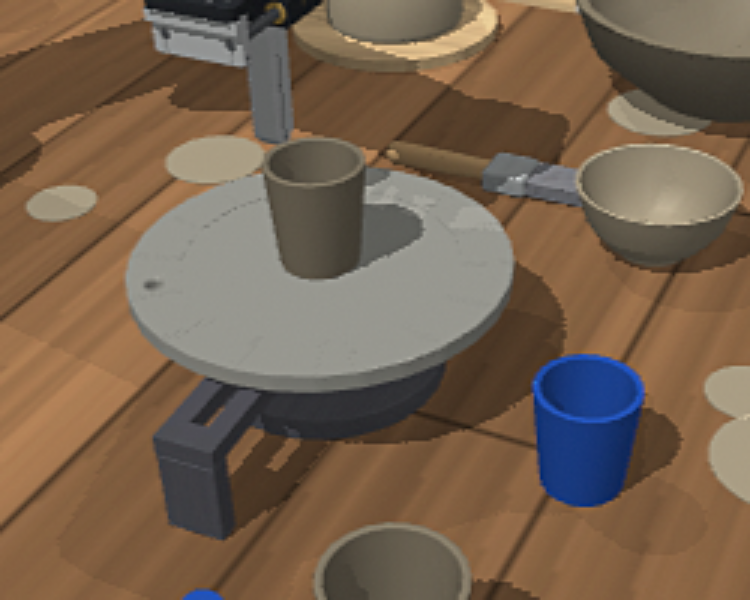

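Run:
```python
from m import *
s=manip.read_state(); print(s['eef_pos'],s['clock'])
c=manip.camera('scene'); t=manip.camera('top'); save(t,'t2')
for p in [(440,151,88.),(440,151,0),(520,72,90),(520,72,165)]: print(p,proj(c,p),proj(t,p))
print(t['pose'],np.array(c['pose']))
```

```text
[439.97 151.36  96.33] 4.35
(440, 151, 88.0) [272.24 191.87] [249.19 340.44]
(440, 151, 0) [275.17 224.73] [255.37 339.44]
(520, 72, 90) [286.79 216.5 ] [295.28 293.99]
(520, 72, 165) [284.52 183.75] [293.33 290.66]
[[  0.    -0.98   0.18 458.57]
 [ -1.    -0.    -0.01  35.28]
 [  0.01  -0.18  -0.98 956.55]
 [  0.     0.     0.     1.  ]] [[   0.9     0.24   -0.36  906.77]
 [   0.43   -0.54    0.72 -579.69]
 [  -0.02   -0.81   -0.59  572.86]
 [   0.      0.      0.      1.  ]]
```

View pics/t2.png

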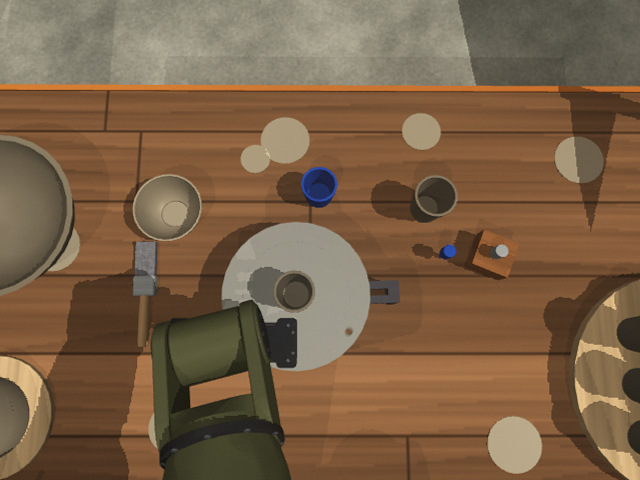

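View pics/w1.png

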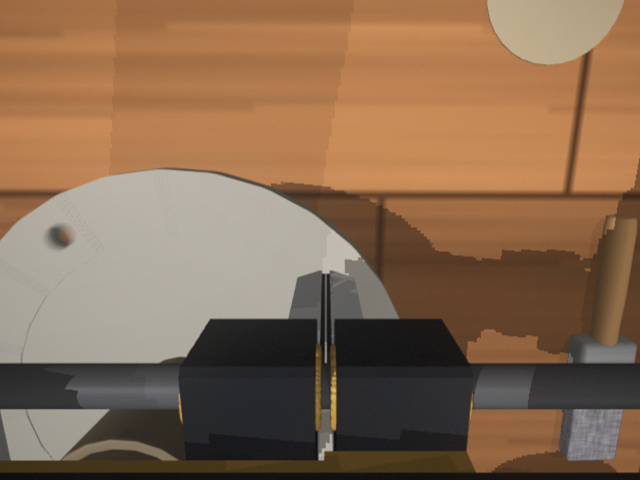

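Run:
```python
from m import *
from scipy.spatial.transform import Rotation as R
s=manip.read_state(); c=manip.camera('wrist'); sc=manip.camera('scene')
T=np.eye(4); T[:3,:3]=R.from_euler('xyz',s['eef_rot']).as_matrix(); T[:3,3]=s['eef_pos']; P=T@np.array(c['T_tool_cam'])
print(P)
ax=np.array([520,72.])
print('wheel rim pts -x,+y,-45:',[proj(c,[ax[0]+130*np.cos(a),ax[1]+130*np.sin(a),90],P) for a in np.radians([180,135,110,225])])
print('cup rim',[proj(c,[ax[0]+34*np.cos(a),ax[1]+34*np.sin(a),165],P) for a in np.radians([180,225])])
o1,d1=ray(c,327,272,P); o2,d2=ray(sc,272,177)
A=np.array([d1,-d2]).T; k=np.linalg.lstsq(A,o2-o1,rcond=None)[0]; print(o1+k[0]*d1,o2+k[1]*d2)
print(onz(c,62,236,90,P), s['joints'])
i=c['img']; save(c,'w2')
```

```text
[[ -0.     0.97   0.24 371.49]
 [  1.     0.     0.   150.91]
 [  0.     0.24  -0.97 302.65]
 [  0.     0.     0.     1.  ]]
wheel rim pts -x,+y,-45: [array([168.04, 170.78]), array([349.19, 244.48]), array([402.33, 327.58]), array([ -0.92, 243.26])]
cup rim [array([118.62, 439.36]), array([ 59.88, 461.02])]
[433.23 152.13 119.92] [438.98 156.98 121.89]
[424.03  13.66  90.  ] [ 0.25  0.2   1.85  0.    1.09 -1.32]
```

The wrist and scene views both put the fingertip about 25 mm above the wheel, so it sits higher than the stated TCP offset implies. I'll keep going down carefully.

>>> send_rows(
  series=[
    [[0,0,0,4,0],[0,0,0,8,0],[0,0,0,10,0],[0,0,0,10,0]],
  ],
)

```text
clock: 4.95
eef_pos: [439.8, 151.3, 85.9]
eef_rot: [-3.141, -0.001, -3.138]
wrist_force: [0.1, -0.4, -1.4]
finger_gap: 0.6
```

Run:
```python
from m import *
print(manip.read_state()['wrist_force'])
c=manip.camera('scene'); w=manip.camera('wrist')
a=cv2.resize(c['img'][120:240,210:360],None,fx=5,fy=5)
b=cv2.resize(w['img'][180:360,240:420],(600,600))
cv2.imwrite('pics/sw.png',cv2.resize(np.vstack([a,np.pad(b,((0,0),(0,150),(0,0)))]),None,fx=.5,fy=.5,interpolation=cv2.INTER_AREA)[:,:,::-1])
```

```text
[ 0.13 -0.36 -1.42]
```

View pics/sw.png

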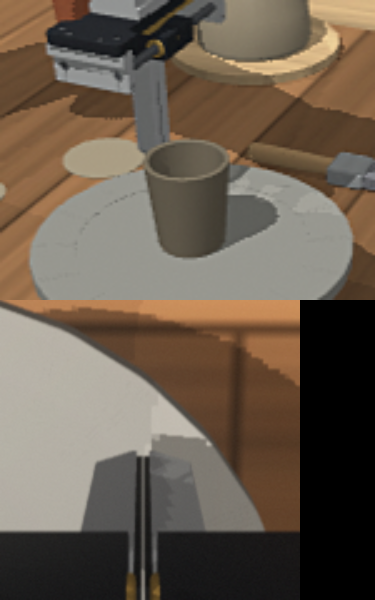

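>>> send_rows(
  series=[
    [[0,0,0,4,0],[0,0,0,8,0],[0,0,0,11,0],[0,0,0,11,0]],
  ],
)

```text
clock: 5.45
eef_pos: [439.7, 151.3, 74.8]
eef_rot: [-3.141, -0.001, -3.138]
wrist_force: [-1.0, -1.1, -0.3]
finger_gap: 0.4
```

Run:
```python
from m import *
print(manip.read_state()['wrist_force'])
c=manip.camera('scene'); w=manip.camera('wrist')
a=cv2.resize(c['img'][120:240,210:360],None,fx=5,fy=5)
b=cv2.resize(w['img'][180:360,240:420],(600,600))
cv2.imwrite('pics/sw2.png',np.hstack([a,np.pad(b,((0,0),(0,0),(0,0)))])[:,300-300:1350:][:, :].copy()[:,:,::-1] if 0 else cv2.resize(np.hstack([a,b]),(800,356),interpolation=cv2.INTER_AREA)[:,:,::-1])
```

```text
[-1.05 -1.13 -0.31]
```

View pics/sw2.png

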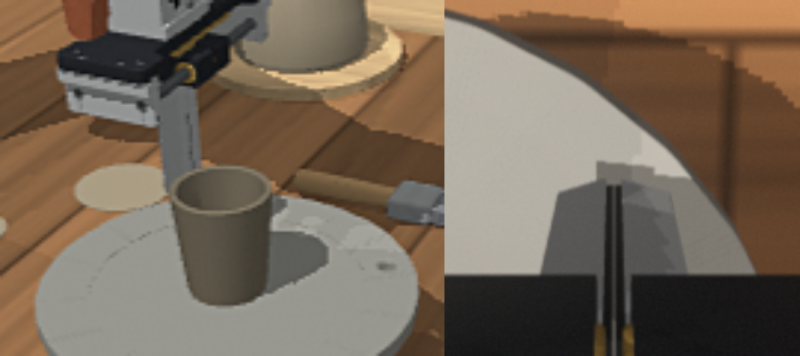

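>>> send_rows(
  series=[
    [[0,0,0,2,0],[0,0,0,3,0],[0,0,0,3,0]],
  ],
)

```text
clock: 5.85
eef_pos: [439.9, 151.4, 72.2]
eef_rot: [-3.142, -0.0, -3.138]
wrist_force: [-0.1, 0.7, -0.7]
finger_gap: 0.5
```

>>> send_rows(
  series=[
    [[0,0,0,1,0],[0,0,0,1,0]],
  ],
)

```text
clock: 6.05
eef_pos: [440.0, 151.3, 71.3]
eef_rot: [-3.142, -0.0, -3.138]
wrist_force: [0.9, 0.0, 0.2]
finger_gap: 0.7
```

>>> send_rows(
  series=[
    [[0,0,0,1,0],[0,0,0,1,0]],
  ],
)

```text
clock: 6.25
eef_pos: [439.9, 151.3, 70.2]
eef_rot: [-3.142, -0.0, -3.138]
wrist_force: [-0.4, 0.4, 0.3]
finger_gap: 0.8
```

>>> send_rows(
  series=[
    [[0,0,0,0.7,0],[0,0,0,0.7,0]],
  ],
)

```text
clock: 6.45
eef_pos: [440.0, 151.4, 69.6]
eef_rot: [3.142, -0.0, -3.138]
wrist_force: [-0.1, 0.1, 0.3]
finger_gap: 0.7
```

>>> send_rows(
  series=[
    [[0,0,0,0.7,0],[0,0,0,0.7,0]],
  ],
)

```text
clock: 6.65
eef_pos: [439.9, 151.4, 68.9]
eef_rot: [-3.142, -0.0, -3.138]
wrist_force: [-0.4, -0.2, 0.3]
finger_gap: 0.7
```

>>> send_rows(
  series=[
    [[0,0,0,0.7,0],[0,0,0,0.7,0]],
  ],
)

```text
clock: 6.85
eef_pos: [439.9, 151.4, 68.2]
eef_rot: [-3.142, -0.0, -3.138]
wrist_force: [0.4, 0.3, 0.0]
finger_gap: 0.5
```

Run:
```python
from m import *
w=manip.camera('wrist'); g=cv2.cvtColor(w['img'],cv2.COLOR_RGB2GRAY)
for u in (312,318,324,332,340): print(u,g[250:296:2,u])
```

```text
312 [178 177 178 177 177 179 180 176 114 113 113 106  90  91  90  90  89  90
  88  90  88  89  89]
318 [178 178 177 177 178 178 114 113 112 113 105  88  89  88  89  89  88  90
  89  89  88  89  88]
324 [177 178 178 176 178 178 144 110 114 113 113 111  48  42  41  42  40  41
  40  39  39  38  40]
332 [177 177 177 178 178 177 178 178 178 114 102  87  99  96  89  88  85  90
 104  91  89  89  85]
340 [175 178 178 178 189 189 190 189 189 140 123 120 102 106  95  87 103  93
  87  87  87  88  86]
```

Run:
```python
from m import *
c=manip.camera('scene'); w=manip.camera('wrist')
a=cv2.resize(c['img'][135:215,235:315],(560,560),interpolation=cv2.INTER_NEAREST)
b=cv2.resize(w['img'][230:300,295:325+40],(240,240),interpolation=cv2.INTER_NEAREST)
cv2.imwrite('pics/sw3.png',np.hstack([a,np.pad(b,((0,320),(0,0),(0,0)))])[:,:,::-1])
print(proj(c,[440,151,90]),proj(c,[448,163,90]),proj(c,[440,151,110]))
```

```text
[272.17 191.08] [277.96 189.36] [271.46 183.1 ]
```

View pics/sw3.png

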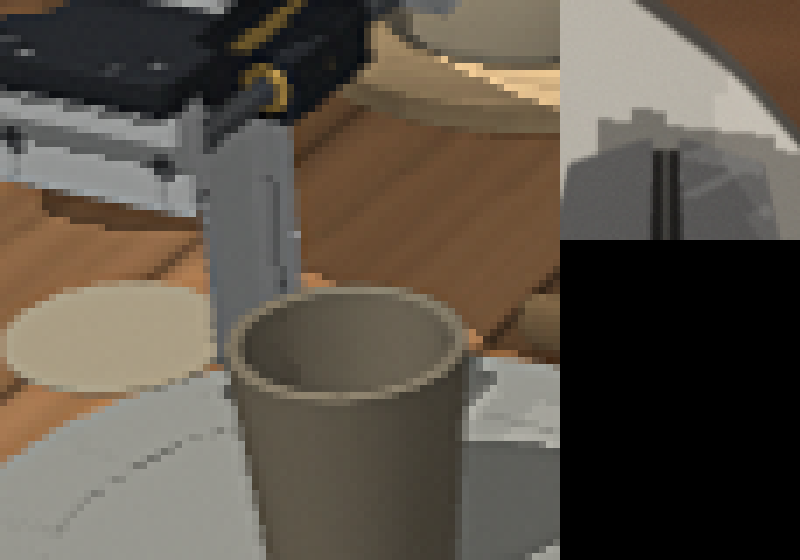

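>>> send_rows(
  series=[
    [[0,0,0,2,0],[0,0,0,4,0],[0,0,0,5,0],[0,0,0,5,0]],
  ],
)

```text
clock: 7.4
eef_pos: [439.9, 151.3, 63.1]
eef_rot: [-3.141, -0.0, -3.138]
wrist_force: [0.5, -0.9, 1.0]
finger_gap: 1.1
```

```bash
cat > sh.py <<'E'
from m import *
s=manip.read_state(); print(s['clock'],s['eef_pos'],s['wrist_force'])
w=manip.camera('wrist'); g=cv2.cvtColor(w['img'],cv2.COLOR_RGB2GRAY)
for u in (312,318,324,332): print(u,g[256:280,u])
E
python3 sh.py
```

```text
7.4 [439.87 151.32  63.09] [ 0.51 -0.93  1.04]
312 [177 178 180 177 179 176 178 179 144 113 111 113 113 113 113 114 104  95
  91  91  90  90  90  88]
318 [177 178 178 178 176 177 178 179 179 146 113 112 112 114 107  95  90  91
  88  90  90  90  90  90]
324 [179 178 179 178 178 179 178 179 176 149 121 110 112 112 112 111 112 100
  63  44  39  39  42  38]
332 [179 179 177 178 177 178 177 178 178 179 180 176 179 177 143  99  88  89
  87  89  88  88  98 105]
```

>>> send_rows(
  series=[
    [[0,0,0,2,0],[0,0,0,3.5,0],[0,0,0,4,0],[0,0,0,4,0]],
  ],
)

```text
clock: 7.85
eef_pos: [440.5, 151.9, 59.8]
eef_rot: [3.141, 0.001, -3.138]
wrist_force: [-1.5, 2.2, 9.5]
finger_gap: 0.6
```

```bash
python3 sh.py
```

```text
7.85 [440.45 151.86  59.83] [-1.54  2.24  9.49]
312 [179 180 178 180 180 179 177 179 179 147 118 114 114 115 115 113 110  97
  90  89  89  91  89  88]
318 [180 179 180 179 178 179 178 180 180 178 146 113 113 114 115 113 109  97
  89  90  87  90  88  91]
324 [178 179 180 180 179 179 179 179 179 179 177 143 114 110 111 115 113 111
 115 111  78  44  40  43]
332 [177 179 179 178 178 178 177 178 178 178 178 177 179 178 179 178 143  99
  88  88  89  90  89  91]
```

>>> send_rows(
  series=[
    [[0,0,0,-0.5,0],[0,0,0,-0.5,0]],
  ],
)

```text
clock: 8.1
eef_pos: [440.5, 151.8, 60.4]
eef_rot: [3.141, 0.002, -3.138]
wrist_force: [-2.7, 2.0, 8.0]
finger_gap: 0.6
```

```bash
cat > hole.py <<'E'
from m import *
AX=np.array([520.,72.])
def hole(c,z=90,rr=(104,121)):
    # dark spot in annulus at hole radius, rectified wheel plane at 2px/mm
    S=2; n=2*135*S
    f,cx,cy=K(c)
    M=[]
    for dx,dy in [(-135,-135),(135,-135),(135,135),(-135,135)]: M.append(proj(c,[AX[0]+dx,AX[1]+dy,z]))
    H=cv2.getPerspectiveTransform(np.float32([[0,0],[n,0],[n,n],[0,n]]),np.float32(M))
    r=cv2.warpPerspective(c['img'],H,(n,n),flags=cv2.INTER_LINEAR|cv2.WARP_INVERSE_MAP)
    return r,S
def scan(c):
    r,S=hole(c); hsv=cv2.cvtColor(r,cv2.COLOR_RGB2HSV); n=r.shape[0]
    yy,xx=np.mgrid[:n,:n]; x=(xx/S-135); y=(yy/S-135); rad=np.hypot(x,y)
    br=(r[:,:,0].astype(int)-r[:,:,2]>30)|(r.max(2)<75)
    m=(br&(rad>100)&(rad<124)).astype(np.uint8)
    k,l,st,ce=cv2.connectedComponentsWithStats(m)
    for i in range(1,k):
        a=st[i,4]/S/S
        if 25<a<200:
            p=ce[i]/S-135; print('hole? area %.0f xy'%a,p+AX,'rad %.1f ang %.2f deg'%(np.hypot(*p),np.degrees(np.arctan2(p[1],p[0]))))
E
python3 - <<'E'
from hole import *
for _ in range(2):
    s=manip.read_state(); c=manip.camera('top'); print(s['clock'],s['wrist_force'],s['eef_pos']); scan(c)
save(c,'t3')
for r in manip.silhouettes('cup',c): v,u=np.nonzero(r['pixels']); print(u.mean(),v.mean())
E
```

```text
8.1 [-2.67  2.05  8.04] [440.54 151.77  60.39]
hole? area 99 xy [625.2   37.91] rad 110.6 ang -17.96 deg
hole? area 113 xy [448.98 167.91] rad 119.3 ang 126.52 deg
8.15 [-1.82  1.62  7.34] [440.49 151.75  60.32]
hole? area 100 xy [625.08  37.81] rad 110.5 ang -18.03 deg
hole? area 113 xy [448.98 168.07] rad 119.5 ang 126.47 deg
318.5496974935177 186.38634399308557
292.0970200970201 292.5273735273735
```

>>> send_rows(
  series=[
    [[0,-2.8,2.7,-0.3,2],[0,-7.2,6.6,-0.3,5],[0,-13.3,11.5,-0.3,9],[0,-19.9,16,-0.3,13],[0,-26.7,19.9,-0.3,17],[0,-32,22.4,-0.3,20],[0,-32,22.4,-0.3,20]],
  ],
)

```text
clock: 8.95
eef_pos: [473.3, 174.2, 60.6]
eef_rot: [3.14, 0.002, 2.794]
wrist_force: [0.6, -1.4, 6.1]
finger_gap: 0.6
```

Run:
```python
from hole import *
for _ in range(2):
    s=manip.read_state(); c=manip.camera('top'); print(s['clock'],s['wrist_force'],s['eef_pos']); scan(c)
# slot line: rectify at z=72
for y in range(-60,-116,-6):
    xs=np.arange(495,560,0.5); px=np.array([proj(c,[x,y,72]) for x in xs]).astype(np.float32)
    v=cv2.remap(c['img'],px[None,:,0],px[None,:,1],cv2.INTER_LINEAR)[0].astype(int)
    d=v[:,0]-v[:,2]; arm=xs[d<8]; inn=xs[(d>=8)&(xs>515)&(xs<540)]
    print(y,arm.min() if len(arm) else 0,arm.max() if len(arm) else 0, inn.min() if len(inn) else 0, inn.max() if len(inn) else 0)
```

```text
8.95 [ 0.62 -1.36  6.08] [473.27 174.19  60.62]
hole? area 94 xy [606.52   2.63] rad 110.9 ang -38.72 deg
9.0 [ 0.2  -1.4   5.99] [472.85 174.04  60.53]
hole? area 96 xy [607.07   3.25] rad 110.9 ang -38.29 deg
-60 538.5 543.0 515.5 538.0
-66 506.5 544.0 518.5 531.5
-72 507.0 544.5 518.5 531.5
-78 507.5 545.0 518.5 531.5
-84 507.5 545.0 518.5 532.0
-90 506.5 545.0 0 0
-96 506.0 545.0 0 0
-102 506.5 545.0 0 0
-108 508.0 545.0 0 0
-114 0 0 515.5 539.5
```

```bash
cat > arc.py <<'E'
from h import *
import sys
def arc(ths,ax=(520,72)):
    s=manip.read_state(); a=s['eef_rot'][2]; p=s['eef_pos'][:2]-ax
    for t in ths:
        r=np.radians(-t); q=np.array([[np.cos(r),-np.sin(r)],[np.sin(r),np.cos(r)]])@p-p
        print(t,np.round([np.cos(a)*q[0]+np.sin(a)*q[1],np.sin(a)*q[0]-np.cos(a)*q[1]],1))
arc([float(x) for x in sys.argv[1:]])
E
python3 arc.py 2 5 9 13 17 21 25 28 30
```

```text
2.0 [-2.8  2.7]
5.0 [-7.3  6.6]
9.0 [-13.5  11.4]
13.0 [-20.   15.7]
17.0 [-26.8  19.6]
21.0 [-33.9  23. ]
25.0 [-41.2  25.9]
28.0 [-46.8  27.8]
30.0 [-50.5  28.9]
```

>>> send_rows(
  series=[
    [[0,-2.8,2.7,0,2],[0,-7.3,6.6,0,5],[0,-13.5,11.4,0,9],[0,-20,15.7,0,13],[0,-26.8,19.6,0,17],[0,-33.9,23,0,21],[0,-41.2,25.9,0,25],[0,-46.8,27.8,0,28],[0,-50.5,28.9,0,30],[0,-50.5,28.9,0,30]],
  ],
)

```text
clock: 10.05
eef_pos: [530.2, 183.7, 60.5]
eef_rot: [3.141, 0.001, 2.271]
wrist_force: [-0.2, -3.4, 6.2]
finger_gap: 0.5
```

```bash
python3 - <<'E'
from hole import *
s=manip.read_state(); c=manip.camera('top'); print(s['clock'],s['wrist_force'],s['eef_pos']); scan(c)
E
python3 arc.py 2 5 9 13 16 18 19 19.5
```

```text
10.05 [-0.22 -3.44  6.22] [530.18 183.65  60.46]
hole? area 104 xy [561.27 -31.39] rad 111.3 ang -68.24 deg
hole? area 130 xy [487.24 169.62] rad 103.0 ang 108.55 deg
hole? area 97 xy [524.38 193.42] rad 121.5 ang 87.94 deg
2.0 [-2.8  2.7]
5.0 [-7.2  6.6]
9.0 [-13.4  11.4]
13.0 [-19.9  15.7]
16.0 [-25.   18.7]
18.0 [-28.5  20.5]
19.0 [-30.2  21.4]
19.5 [-31.1  21.8]
```

>>> send_rows(
  series=[
    [[0,-2.8,2.7,0,2],[0,-7.2,6.6,0,5],[0,-13.4,11.4,0,9],[0,-19.9,15.7,0,13],[0,-25,18.7,0,16],[0,-28.5,20.5,0,18],[0,-31.1,21.8,0,19.5],[0,-31.4,22,0,19.7],[0,-31.4,22,0,19.7]],
  ],
)

```text
clock: 11.0
eef_pos: [566.7, 173.9, 60.4]
eef_rot: [3.141, 0.001, 1.928]
wrist_force: [-1.4, -2.6, 5.6]
finger_gap: 0.5
```

Run:
```python
from hole import *
for _ in range(2):
    s=manip.read_state(); c=manip.camera('top'); print(s['clock'],s['wrist_force'],s['eef_pos'],s['eef_rot']); scan(c)
cv2.imwrite('pics/t4.png',cv2.resize(c['img'][260:330,340:410],(600,600),interpolation=cv2.INTER_CUBIC)[:,:,::-1])
sc=manip.camera('scene'); np.save('sc.npy',sc['img'])
print(proj(c,[523.7,-39.6,90]),proj(sc,[523.7,-39.6,90]))
```

```text
11.0 [-1.42 -2.57  5.63] [566.68 173.9   60.43] [3.14 0.   1.93]
hole? area 78 xy [525.61 -40.13] rad 112.3 ang -87.14 deg
11.05 [-2.13 -3.64  6.38] [566.66 173.88  60.43] [3.14 0.   1.93]
hole? area 78 xy [525.63 -40.18] rad 112.3 ang -87.13 deg
[358.85 291.96] [259.62 246.9 ]
```

View pics/t4.png

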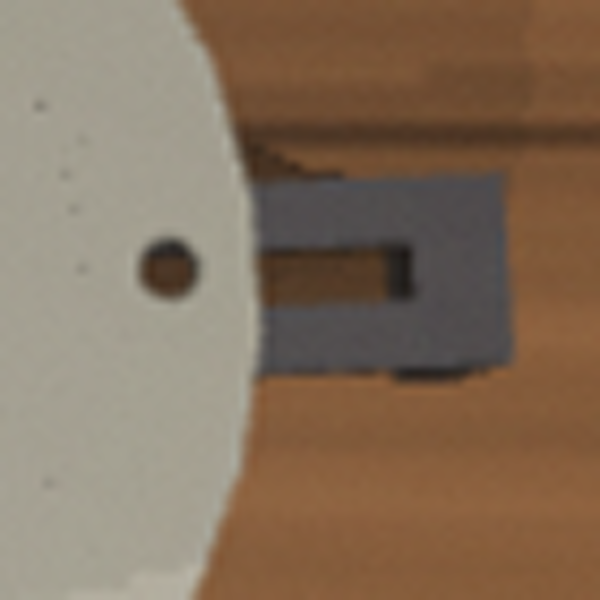

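>>> send_rows(
  series=[
    [[0,-0.9,0.9,0,0.6],[0,-0.9,0.9,0,0.6],[0,-0.9,0.9,0,0.6]],
  ],
)

```text
clock: 11.45
eef_pos: [567.8, 173.4, 60.4]
eef_rot: [3.141, 0.001, 1.918]
wrist_force: [-1.6, -2.6, 6.6]
finger_gap: -0.0
```

```bash
cat > hc.py <<'E'
from hole import *
def hc(c,u=359.5,v=291.5):
    # centroid of darkness of the hole in raw pixels
    u0,v0=int(u),int(v); g=cv2.cvtColor(c['img'],cv2.COLOR_RGB2GRAY).astype(float)[v0-7:v0+8,u0-7:u0+8]
    w=np.clip(np.median(g[:3])-12-g,0,70); yy,xx=np.mgrid[:15,:15]
    return (w*xx).sum()/w.sum()+u0-7,(w*yy).sum()/w.sum()+v0-7
if __name__=='__main__':
    for _ in range(2):
        s=manip.read_state(); c=manip.camera('top'); h=hc(c); print(s['clock'],s['eef_pos'],s['wrist_force'],h,onz(c,*h,90),onz(c,*h,84))
E
python3 hc.py
```

```text
11.45 [567.78 173.38  60.43] [-1.65 -2.61  6.64] (np.float64(359.3716407355021), np.float64(291.50671852899575)) [524.49 -40.53  90.  ] [524.95 -41.05  84.  ]
11.5 [567.76 173.37  60.43] [-1.71 -2.41  6.8 ] (np.float64(359.3665142455153), np.float64(291.5378121702427)) [524.44 -40.52  90.  ] [524.89 -41.04  84.  ]
```

>>> send_rows(
  series=[
    [[0,-0.5,0.5,0,0.3],[0,-0.5,0.5,0,0.3],[0,-0.5,0.5,-1,0.3],[0,-0.5,0.5,-10,0.3],[0,-0.5,0.5,-50,0.3],[0,-0.5,0.5,-90,0.3],[0,-0.5,0.5,-90,0.3]],
  ],
)

```text
clock: 12.25
eef_pos: [570.3, 174.1, 156.1]
eef_rot: [3.133, 0.001, 1.913]
wrist_force: [-0.2, 0.8, -0.7]
finger_gap: 0.3
```

```bash
python3 hc.py; python3 -c "
from m import *
print(manip.read_state()['eef_rot'],manip.read_state()['joints'])"
```

```text
12.25 [570.27 174.08 156.07] [-0.19  0.77 -0.7 ] (np.float64(359.20927723840344), np.float64(290.04243078029486)) [527.06 -40.28  90.  ] [527.53 -40.8   84.  ]
12.3 [569.21 173.79 152.94] [ 0.04 -0.2   0.07] (np.float64(359.1822748475063), np.float64(289.8094725511302)) [527.47 -40.24  90.  ] [527.95 -40.76  84.  ]
[3.14 0.   1.91] [ 0.23  0.42  1.43  0.    1.29 -0.11]
```

>>> send_rows(
  series=[
    [[0,0,0,45,0],[0,0,0,80,0],[0,0,0,87,0],[0,0,0,88.5,0],[0,0,0,89.2,0],[0,0,0,89.6,0],[0,0,0,89.9,0],[0,0,0,89.9,0]],
  ],
)

```text
clock: 13.15
eef_pos: [568.3, 173.3, 60.7]
eef_rot: [3.141, 0.0, 1.913]
wrist_force: [-1.7, -2.8, 5.9]
finger_gap: 0.4
```

```bash
python3 hc.py; python3 arc.py 1 2 2.5 3 3.5 4
```

```text
13.15 [568.27 173.31  60.73] [-1.68 -2.84  5.91] (np.float64(359.1367704976727), np.float64(289.70676691729324)) [527.65 -40.16  90.  ] [528.13 -40.68  84.  ]
13.2 [568.25 173.3   60.73] [-1.7  -2.43  5.46] (np.float64(359.1589021307331), np.float64(289.74395088479594)) [527.58 -40.2   90.  ] [528.06 -40.72  84.  ]
1.0 [-1.4  1.4]
2.0 [-2.8  2.7]
2.5 [-3.5  3.4]
3.0 [-4.3  4. ]
3.5 [-5.   4.7]
4.0 [-5.7  5.3]
```

>>> send_rows(
  series=[
    [[0,-0.7,0.7,0,0.5],[0,-1.8,1.8,0,1.3],[0,-2.6,2.5,0,1.8],[0,-2.8,2.7,0,2],[0,-2.8,2.7,0,2],[0,-2.8,2.7,0,2],[0,-2.8,2.7,0,2]],
  ],
)

```text
clock: 13.95
eef_pos: [571.7, 171.6, 60.7]
eef_rot: [3.141, 0.0, 1.878]
wrist_force: [-1.2, -3.7, 5.0]
finger_gap: 0.4
```

```bash
python3 hc.py
```

```text
13.95 [571.74 171.56  60.75] [-1.17 -3.75  4.95] (np.float64(359.31677899964524), np.float64(291.8726498758425)) [523.85 -40.42  90.  ] [524.3  -40.95  84.  ]
14.0 [571.72 171.55  60.73] [-1.33 -2.95  4.88] (np.float64(359.32216678545973), np.float64(291.89807555238775)) [523.81 -40.43  90.  ] [524.26 -40.96  84.  ]
```

>>> send_rows(
  series=[
    [[0,0,0,-0.1,0],[0,0,0,-0.2,0],[0,0,0,-0.3,0],[0,0,0,-0.4,0],[0,0,0,-0.5,0],[0,0,0,-0.6,0],[0,0,0,-0.7,0],[0,0,0,-0.8,0],[0,0,0,-1,0],[0,0,0,-1.4,0]],
  ],
)

```text
clock: 15.05
eef_pos: [571.6, 171.6, 61.5]
eef_rot: [-3.142, -0.0, 1.878]
wrist_force: [-1.7, -2.2, 3.7]
finger_gap: 0.5
```

```bash
python3 hc.py
```

```text
15.05 [571.55 171.64  61.52] [-1.72 -2.18  3.74] (np.float64(359.3147100424328), np.float64(291.7464639321075)) [524.07 -40.42  90.  ] [524.53 -40.95  84.  ]
15.1 [571.59 171.67  61.59] [-0.97 -2.89  3.69] (np.float64(359.32521186440675), np.float64(291.74717514124296)) [524.07 -40.44  90.  ] [524.52 -40.97  84.  ]
```

>>> send_rows(
  series=[
    [[0,0,0,-0.3,0],[0,0,0,-0.6,0],[0,0,0,-0.9,0],[0,0,0,-1.2,0],[0,0,0,-1.5,0],[0,0,0,-1.8,0],[0,0,0,-2.1,0],[0,0,0,-2.4,0],[0,0,0,-2.7,0],[0,0,0,-3,0]],
  ],
)

```text
clock: 16.15
eef_pos: [571.6, 171.7, 64.5]
eef_rot: [-3.142, -0.0, 1.878]
wrist_force: [-0.7, -0.6, 0.1]
finger_gap: 0.4
```

```bash
python3 hc.py
```

```text
16.15 [571.55 171.67  64.52] [-0.72 -0.55  0.12] (np.float64(359.3347654851414), np.float64(291.7250268528464)) [524.11 -40.46  90.  ] [524.56 -40.98  84.  ]
16.2 [571.55 171.66  64.57] [ 0.49 -0.03 -0.84] (np.float64(359.3349946600214), np.float64(291.7237451050196)) [524.11 -40.46  90.  ] [524.57 -40.98  84.  ]
```

```bash
python3 -c "
from m import *
print(shift([599.5,-299.6,180]))"
```

```text
[-457.62 -115.95 -115.43]
```

>>> send_rows(
  series=[
    [[0,0,0,-15,0],[0,0,0,-60,0],[0,0,0,-105,0],[0,0,0,-115,0],[0.6,-45,-11,-115,6],[0.6,-90,-23,-115,12],[0.6,-135,-34,-115,17.6],[0.6,-180,-46,-115,17.6],[0.6,-225,-57,-115,17.6],[0.6,-270,-69,-115,17.6]],
  ],
)

```text
clock: 17.25
eef_pos: [587.2, -108.4, 180.1]
eef_rot: [3.141, 0.0, 1.571]
wrist_force: [0.7, 0.1, -0.1]
finger_gap: 44.7
```

```bash
python3 hc.py; python3 -c "
from m import *
print(shift([599.5,-299.6,130]))"
```

```text
17.25 [ 587.23 -108.43  180.12] [ 0.7   0.13 -0.14] (np.float64(359.338266384778), np.float64(291.7325581395349)) [524.1  -40.46  90.  ] [524.55 -40.99  84.  ]
17.3 [ 587.04 -114.54  179.85] [ 0.44 -6.03 -0.81] (np.float64(359.3329802259887), np.float64(291.7319915254237)) [524.1  -40.46  90.  ] [524.55 -40.98  84.  ]
[-188.13   13.31   49.7 ]
```

>>> send_rows(
  series=[
    [[0.6,-45,3,0,0],[0.6,-90,6,0,0],[0.6,-135,9,0,0],[0.6,-175,12,0,0],[0.6,-193,12,20,0],[0.6,-193,12,30,0],[0.6,-193,12,30,0],[0.6,-193,12,30,0]],
  ],
)

```text
clock: 18.15
eef_pos: [599.9, -298.2, 150.3]
eef_rot: [3.141, -0.0, 1.572]
wrist_force: [0.1, -1.0, 0.4]
finger_gap: 56.3
```

```bash
cat > wp.py <<'E'
from m import *
from scipy.spatial.transform import Rotation as R
def wpose(s,c):
    T=np.eye(4); T[:3,:3]=R.from_euler('xyz',s['eef_rot']).as_matrix(); T[:3,3]=s['eef_pos']; return T@np.array(c['T_tool_cam'])
E
python3 - <<'E'
from wp import *
s=manip.read_state(); c=manip.camera('wrist'); P=wpose(s,c); print(s['eef_pos'],s['eef_rot'])
for t,z in [('pin',80),('pin_block',48)]:
    for r in manip.silhouettes(t,c): v,u=np.nonzero(r['pixels']); print(t,r['conf'],r['rect'],onz(c,u.mean(),v.mean(),z,P))
print(proj(c,[599.5,-299.6,80],P))
save(c,'w5')
E
```

```text
[ 599.92 -298.18  150.3 ] [ 3.14 -0.    1.57]
pin 0.82 [308.3, 81.2, 37.4, 42.6] [ 601.52 -210.14   80.  ]
pin 0.58 [305.3, 216.5, 36.6, 41.0] [ 599.71 -296.77   80.  ]
pin_block 0.6 [264.5, 166.1, 119.8, 122.4] [ 600.68 -295.44   48.  ]
[323.53 240.45]
```

View pics/w5.png

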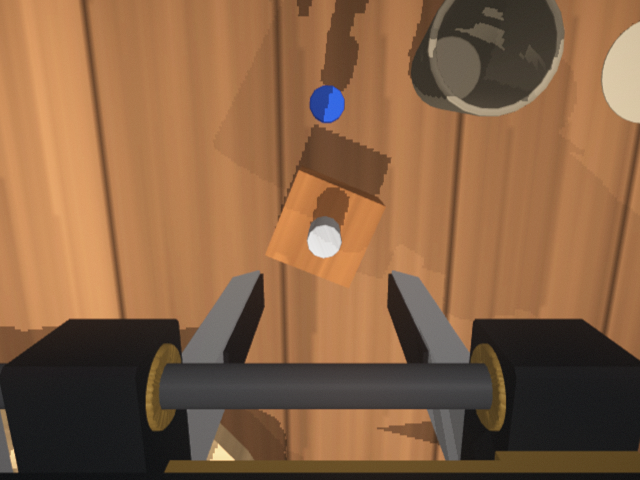

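>>> send_rows(
  series=[
    [[0.6,0,0,30,0],[0.6,0,0,60,0],[0.6,0,0,60,0],[0.6,0,0,60,0]],
  ],
)

```text
clock: 18.7
eef_pos: [599.9, -299.4, 90.8]
eef_rot: [3.141, 0.0, 1.571]
wrist_force: [0.2, 0.9, 0.1]
finger_gap: 56.2
```

Run:
```python
from wp import *
s=manip.read_state(); c=manip.camera('wrist'); P=wpose(s,c); print(s['eef_pos'],s['eef_rot'])
for t,z in [('pin',80)]:
    for r in manip.silhouettes(t,c): v,u=np.nonzero(r['pixels']); print(t,r['conf'],r['rect'],onz(c,u.mean(),v.mean(),z,P))
g=c['img']; print(proj(c,[599.5,-299.6,80],P)); print(shift([599.6,-299.5,28]))
m=((g.min(2)>165)).astype(np.uint8); k,l,st,ce=cv2.connectedComponentsWithStats(m)
for i in range(1,k):
    if st[i,4]>300: print(st[i],ce[i],onz(c,*ce[i],80,P))
```

```text
[ 599.9  -299.36   90.78] [3.14 0.   1.57]
pin 0.7 [303.6, 69.0, 47.7, 50.2] [ 601.29 -210.91   80.  ]
pin 0.6 [302.4, 235.0, 42.8, 50.7] [ 599.82 -296.34   80.  ]
[323.24 265.31]
[ 0.37 -0.82 63.91]
[ 303  246   43   41 1317] [323.87 266.45] [ 599.85 -300.25   80.  ]
```

>>> send_rows(
  series=[
    [[0.6,0,0,30,0],[0.6,0,0,52,0],[0.6,0,0,60,0],[0.6,0,0,63,0],[0.6,0,0,63,0]],
  ],
)

```text
clock: 19.3
eef_pos: [600.1, -299.9, 27.8]
eef_rot: [3.14, 0.001, 1.571]
wrist_force: [-0.0, 0.1, -0.5]
finger_gap: 56.4
```

>>> send_rows(
  series=[
    [[0,0,0,0,0],[0,0,0,0,0],[0,0,0,0,0],[0,0,0,0,0],[0,0,0,0,0]],
  ],
  newtons=15,
)

```text
clock: 19.8
eef_pos: [599.6, -299.6, 26.8]
eef_rot: [3.141, 0.0, 1.571]
wrist_force: [-0.3, 0.9, 1.4]
finger_gap: 23.6
```

>>> send_rows(
  series=[
    [[0,0,0,-8,0],[0,0,0,-35,0],[0,0,0,-70,0],[0,0,0,-105,0],[0,0,0,-123,0],[0,40,-3,-123,0],[0,85,-6,-123,0],[0,130,-9,-123,0],[0,175,-12,-123,0],[0,215,-15,-123,0]],
  ],
)

```text
clock: 20.8
eef_pos: [584.0, -82.6, 150.2]
eef_rot: [3.141, -0.0, 1.571]
wrist_force: [1.0, 0.4, -1.6]
finger_gap: 23.7
```

>>> send_rows(
  series=[
    [[0,25,-1,0,0],[0,40,-1,0,0],[0,45,-1,0,0],[0,45,-1,0,0],[0,45,-1,0,0],[0,45,-1,0,0]],
  ],
)

```text
clock: 21.4
eef_pos: [583.5, -40.7, 149.4]
eef_rot: [-3.141, 0.0, 1.57]
wrist_force: [-0.1, 0.3, -1.6]
finger_gap: 23.5
```

```bash
python3 hc.py
python3 - <<'E'
from wp import *
s=manip.read_state(); c=manip.camera('wrist'); P=wpose(s,c); print(s['eef_pos'],s['eef_rot'],s['finger_gap'])
u,v=proj(c,[524.1,-40.4,90],P); print(u,v)
from hc import hc
h=hc(c,u,v)
g=cv2.cvtColor(c['img'],cv2.COLOR_RGB2GRAY)
u0,v0=int(u),int(v); sub=g[v0-20:v0+21,u0-20:u0+21]; print(sub[::4,::2])
m=(sub<np.median(sub)-30).astype(np.uint8); k,l,st,ce=cv2.connectedComponentsWithStats(m)
for i in range(1,k):
    p=ce[i]+[u0-20,v0-20]; print(st[i],p,onz(c,*p,90,P))
for y in (-70,-76,-82):
    xs=np.arange(495,560,0.5); px=np.array([proj(c,[x,y,72],P) for x in xs]).astype(np.float32)
    vv=cv2.remap(c['img'],px[None,:,0],px[None,:,1],cv2.INTER_LINEAR)[0].astype(int)
    d=vv[:,0]-vv[:,2]; arm=xs[d<8]; inn=xs[(d>=8)&(xs>515)&(xs<540)]; print(y,arm.min(),arm.max(),inn.min() if len(inn) else 0,inn.max() if len(inn) else 0)
save(c,'w6'); np.save('w6.npy',P)
E
```

```text
21.4 [583.47 -40.7  149.42] [-0.12  0.33 -1.58] (np.float64(nan), np.float64(nan)) [nan nan nan] [nan nan nan]
21.45 [583.48 -40.55 149.45] [-0.64  0.57 -0.09] (np.float64(nan), np.float64(nan)) [nan nan nan] [nan nan nan]
[583.47 -40.38 149.46] [-3.14  0.    1.57] 23.727134110825787
233.6626729875161 242.51043487949045
[[200 199 199 201 200 199 200 200 201 199 199 200 200 201 200 201 200 203
  201 201 195]
 [200 199 202 201 200 200 200 200 199 200 200 200 199 201 201 200 201 201
  202 203 202]
 [200 200 199 200 199 200 199 201 200 202 202 200 201 200 201 201 202 201
  201 201 189]
 [200 200 200 202 202 199 201 190 148 103  93 128 165 192 201 201 201 202
  202 202 201]
 [199 200 201 201 200 193 150  90  77  65  61  83 133 129 148 194 202 202
  202 202 202]
 [199 201 200 202 203 171 103  96  91  69  60  72 130 132 133 159 203 201
  201 200 199]
 [203 202 202 202 201 188 144  99  98  99  90  82 123 119 112 163 203 203
  204 203 202]
 [200 201 202 202 203 202 201 164 130 104  99  98 106 131 179 203 201 202
  203 204 203]
 [201 202 204 202 201 202 202 202 202 202 204 202 202 204 202 202 201 203
  202 203 204]
 [203 202 201 200 202 202 201 202 202 203 202 203 204 204 203 202 203 203
  204 203 203]
 [202 201 202 203 202 202 202 203 203 202 203 203 201 202 203 204 203 203
  203 205 203]]
[ 11  11  20  20 319] [233.36 242.84] [523.89 -40.62  90.  ]
-70 506.0 559.5 521.5 531.5
-76 506.5 559.5 0 0
-82 506.5 559.5 0 0hc.py:6: RuntimeWarning: invalid value encountered in scalar divide
  return (w*xx).sum()/w.sum()+u0-7,(w*yy).sum()/w.sum()+v0-7
```

>>> send_rows(
  series=[
    [[0,0,-30,0,0],[0,0,-52,0,0],[0,0,-59.6,0,0],[0,0,-59.6,15,0],[0,0,-59.6,30,0],[0,0,-59.6,36,0],[0,0,-59.6,38,0],[0,0,-59.6,38,0],[0,0,-59.6,38,0]],
  ],
)

```text
clock: 22.45
eef_pos: [524.3, -39.6, 112.1]
eef_rot: [3.141, 0.0, 1.571]
wrist_force: [-0.0, 0.1, 0.2]
finger_gap: 23.7
```

Run:
```python
from wp import *
s=manip.read_state(); print(s['eef_pos'],s['eef_rot'],s['wrist_force'])
a=manip.camera('scene'); w=manip.camera('wrist')
x=cv2.resize(a['img'][190:290,210:310],(500,500),interpolation=cv2.INTER_CUBIC); y=cv2.resize(w['img'][170:320,250:400],(300,300))
cv2.imwrite('pics/ins.png',np.hstack([x,np.pad(y,((0,200),(0,0),(0,0)))])[:,:,::-1])
for z in (90,92,95): print(z,proj(a,[523.9,-40.5,z]))
```

```text
[524.27 -39.64 112.1 ] [3.14 0.   1.57] [-0.01  0.09  0.24]
90 [259.46 247.2 ]
92 [259.36 246.32]
95 [259.2  245.01]
```

View pics/ins.png

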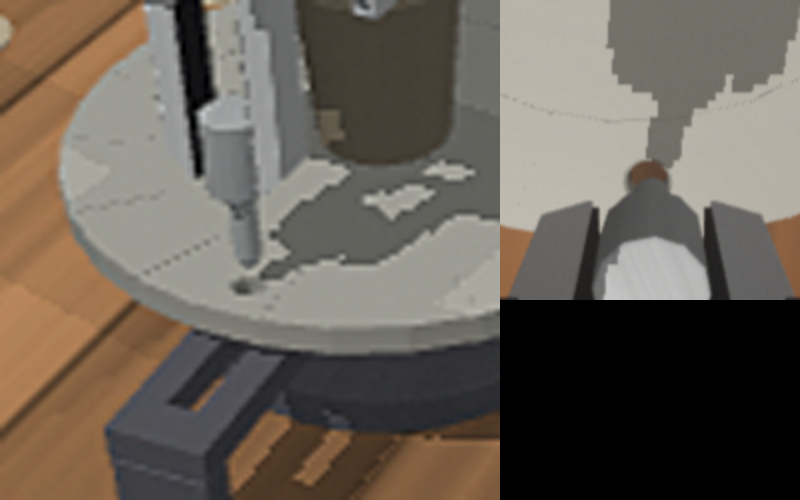

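Run:
```python
from wp import *
s=manip.read_state(); print(s['eef_pos'])
a=manip.camera('scene'); w=manip.camera('wrist'); t=manip.camera('top'); P=wpose(s,w)
x,y,z=s['eef_pos']; tip=z-12.9
for c,Q in ((a,None),(w,P),(t,None)):
    print('pred tip',proj(c,[x,y,tip],Q),'shaft top',proj(c,[x,y,tip+34],Q),'head top',proj(c,[x,y,tip+66],Q),'hole',proj(c,[523.9,-40.5,90],Q))
    for r in manip.silhouettes('pin',c)[:3]:
        m=r['pixels']; print(r['conf'],r['rect'])
        if c is a and r['rect'][0]>230 and r['rect'][1]<260:
            for v in np.unique(np.nonzero(m)[0])[::2]: u=np.nonzero(m[v])[0]; print(v,u.min(),u.max(),(u.min()+u.max())/2, end=' | ')
            print()
g=w['img'][225:300:3,290:365:3].min(2); print(g)
```

```text
[524.19 -39.64 112.08]
pred tip [259.36 242.96] shaft top [257.55 227.59] head top [255.75 212.38] hole [259.46 247.2 ]
0.79 [240.4, 323.9, 15.9, 36.5]
0.52 [249.3, 205.8, 15.6, 37.7]
208 254 256 255.0 | 210 251 259 255.0 | 212 250 259 254.5 | 214 250 259 254.5 | 216 250 259 254.5 | 218 250 259 254.5 | 220 251 260 255.5 | 222 251 260 255.5 | 224 251 260 255.5 | 226 251 261 256.0 | 228 252 261 256.5 | 230 254 262 258.0 | 232 255 262 258.5 | 234 255 262 258.5 | 236 256 262 259.0 | 238 257 262 259.5 | 240 257 262 259.5 | 242 259 260 259.5 | 
pred tip [323.96 263.73] shaft top [323.85 285.49] head top [323.71 313.93] hole [323.48 260.32]
0.83 [293.7, 258.7, 60.9, 86.1]
pred tip [359.32 291.28] shaft top [361.08 289.72] head top [362.87 288.13] hole [359.36 291.85]
0.48 [441.1, 244.8, 14.6, 17.0]
[[171 170 169 169 171 169 169 171 168 171 170 170 110 103 106 105 104 105
  106 166 166 159 163 161 166]
 [169 166 168 171 169 170 171 170 169 167 170 170 103 104 104 103 105 102
  101 158 168 167 166 166 166]
 [171 171 172 166 173 162 162 161 168 170 171 171 100 104 104 104 104 102
  169 168 167
[... 1628 characters left out ...]
80  81  81  83  88  85  86  88  87  89
   88  87 173  34  55 101 100]
 [102  94  36  90  78  70  72  77  78  79  83  83  86  89  85  87  88  90
   90  86 160  32  41 101 100]
 [101  77  35  80  67  73  73  78  77  79  84  86  87  86  86  85  89  88
   88  90 124  29  33 102 100]
 [ 99  49  38  44  72  71  74  77  81  79  87  98 131 107  87  85  87  89
   89  88  98  32  34  95  99]
 [102  35  34  51  70  72  73 107 155 174 179 179 184 182 176 151 113  94
   87  90  86  31  32  73 101]
 [ 99  34  35  66  72  74  92 178 181 184 180 184 183 185 181 177 179 181
  100  87  86  34  36  54 100]
 [ 90  33  33  68  72 142 175 184 183 184 182 184 184 186 182 181 178 183
  178  96  87  36  34  39 100]]
```

>>> send_rows(
  series=[
    [[0,-0.8,-0.3,0,0],[0,-0.8,-0.3,4,0],[0,-0.8,-0.3,8,0],[0,-0.8,-0.3,10,0],[0,-0.8,-0.3,12,0],[0,-0.8,-0.3,12,0]],
  ],
)

```text
clock: 23.45
eef_pos: [523.5, -40.4, 99.2]
eef_rot: [-3.141, -0.0, 1.571]
wrist_force: [0.2, -0.5, -1.3]
finger_gap: 23.8
```

>>> send_rows(
  series=[
    [[0,0,0.2,3,0],[0,0,0.2,6,0],[0,0,0.2,9,0],[0,0,0.2,11,0],[0,0,0.2,11,0]],
  ],
)

```text
clock: 23.95
eef_pos: [523.6, -40.4, 88.2]
eef_rot: [-3.141, -0.0, 1.571]
wrist_force: [0.2, -1.4, -1.2]
finger_gap: 23.6
```

>>> send_rows(
  series=[
    [[0,0,0,1.5,0],[0,0,0,3,0],[0,0,0,4.5,0],[0,0,0,6,0],[0,0,0,6,0]],
  ],
)

```text
clock: 24.45
eef_pos: [523.7, -40.4, 82.3]
eef_rot: [-3.141, -0.0, 1.571]
wrist_force: [-0.3, -0.3, -1.5]
finger_gap: 23.8
```

>>> send_rows(
  series=[
    [[0,0,0,3,0],[0,0,0,6,0],[0,0,0,9,0],[0,0,0,10.5,0],[0,0,0,10.5,0]],
  ],
)

```text
clock: 24.95
eef_pos: [523.7, -40.4, 71.8]
eef_rot: [-3.141, -0.0, 1.571]
wrist_force: [-0.5, -0.2, -1.9]
finger_gap: 23.7
```

>>> send_rows(
  series=[
    [[0,0,0,1,0],[0,0,0,2,0],[0,0,0,2,0]],
  ],
)

```text
clock: 25.25
eef_pos: [523.7, -40.4, 70.0]
eef_rot: [-3.141, -0.0, 1.571]
wrist_force: [-1.0, -0.1, -1.1]
finger_gap: 23.6
```

>>> send_rows(
  series=[
    [[0,0,0,0.6,0],[0,0,0,1.2,0],[0,0,0,1.2,0]],
  ],
)

```text
clock: 25.55
eef_pos: [523.8, -40.4, 68.8]
eef_rot: [-3.142, -0.0, 1.571]
wrist_force: [-0.0, 0.3, -1.8]
finger_gap: 23.6
```

>>> send_rows(
  series=[
    [[0,0,0,0.6,0],[0,0,0,1,0],[0,0,0,1,0]],
  ],
)

```text
clock: 25.85
eef_pos: [523.9, -40.5, 68.0]
eef_rot: [3.141, 0.0, 1.571]
wrist_force: [-1.1, 0.6, 0.6]
finger_gap: 23.7
```

>>> send_rows(
  series=[
    [[0,0,0,0.4,0],[0,0,0,0.4,0]],
  ],
)

```text
clock: 26.05
eef_pos: [523.9, -40.5, 67.6]
eef_rot: [3.141, 0.0, 1.571]
wrist_force: [-0.3, -1.5, 1.1]
finger_gap: 23.6
```

>>> send_rows(
  series=[
    [[0.35,0,0,0,0],[0.35,0,0,0,0],[0.4,0,0,0,0],[0.4,0,0,0,0]],
  ],
)

```text
clock: 26.45
eef_pos: [523.7, -40.3, 67.4]
eef_rot: [-3.141, -0.0, 1.571]
wrist_force: [-0.7, -0.1, 0.0]
finger_gap: 37.6
```

Released. I'll lift straight up and check.

>>> send_rows(
  series=[
    [[0.4,0,0,-5,0],[0.4,0,0,-30,0],[0.4,0,0,-70,0],[0.4,0,0,-110,0],[0.4,-40,45,-125,0],[0.4,-80,90,-125,0],[0.4,-80,90,-125,0],[0.4,-80,90,-125,0]],
  ],
)

```text
clock: 27.25
eef_pos: [614.7, -122.2, 191.9]
eef_rot: [-3.141, 0.0, 1.569]
wrist_force: [0.2, -0.1, -0.0]
finger_gap: 37.6
```

Run:
```python
from wp import *
s=manip.read_state(); print(s['clock'],s['eef_pos'])
t=manip.camera('top'); a=manip.camera('scene'); w=manip.camera('wrist'); P=wpose(s,w)
for n,c,Q in (('top',t,None),('scene',a,None),('wrist',w,P)):
    print(n,'pred head top',proj(c,[523.9,-40.5,122],Q),'mid',proj(c,[523.9,-40.5,106],Q))
    for r in manip.silhouettes('pin',c):
        v,u=np.nonzero(r['pixels']); print(' pin',round(r['conf'],2),np.round(r['rect']),u.mean(),v.mean())
    for r in manip.silhouettes('cup',c):
        v,u=np.nonzero(r['pixels']); print(' cup',round(r['conf'],2),np.round(r['rect']),u.mean(),v.mean(),proj(c,[520,72,127],Q))
x,y=proj(t,[523.9,-40.5,122]); x,y=int(x),int(y)
for c,p in ((t,[523.9,-40.5,122]),):
    m=(c['img'].min(2)>200).astype(np.uint8); k,l,st,ce=cv2.connectedComponentsWithStats(m)
    for i in range(1,k):
        if 40<st[i,4]<400 and np.hypot(*(ce[i]-[x,y]))<30: print(st[i],ce[i],onz(c,*ce[i],122))
print(t['img'][y-9:y+10:2,x-12:x+13:2].min(2))
print(a['img'][225:255:2,245:275:2].min(2))
```

```text
27.25 [ 614.75 -122.2   191.87]
top pred head top [360.99 290.42] mid [360.16 291.14]
 pin 0.61 [354. 282.  16.  16.] 360.2881355932203 290.89830508474574
 cup 0.76 [273. 269.  44.  46.] 293.4676616915423 291.15280739161335 [294.36 292.42]
scene pred head top [257.77 232.94] mid [258.62 240.15]
 pin 0.79 [241. 325.  16.  36.] 248.02612826603325 340.7600950118765
 pin 0.73 [256. 227.  11.  22.] 258.8170731707317 239.7642276422764
 pin 0.45 [182. 357.  71.  78.] 214.91686819830713 394.46009673518745
 cup 0.96 [264. 177.  38.  46.] 282.49730458221023 197.2156334231806 [285.7  200.76]
 cup 0.57 [359. 248.  38.  49.] 375.03225806451616 272.0632258064516 [285.7  200.76]
wrist pred head top [180.64 113.71] mid [188.64 114.86]
 pin 0.88 [166. 100.  48.  36.] 190.6460597826087 117.8430706521739
 pin 0.61 [295. 293.  31.  44.] 311.0349576271187 314.8156779661017
 cup 0.87 [420.   3. 113.  67.] 474.3784980237154 31.314466403162054 [153.77 -96.57]
[[144 144 153 154 153 154 154 154 153 153 128  66  72]
 [ 96  93  92 147 144 151 141 139 153 154 158  80  82]
 [ 97  95  94  95  99 166 165 164 167 15
[... 646 characters left out ...]
9 150]
 [163 148 150 153 162 158 159 159 159 161 124 151 149 149 150]
 [162 163 150 147 169 161 161 164 167 125 126 151 149 150 150]
 [159 148 151 148 116 116 121 108  98  90 116 156 159 158 152]
 [150 152 117 145 119 123 122 112 102  93  84  90  91  90 108]
 [118 151 150 153 122 124 122 114 104  93  88  94  93  95  88]
 [150 151 149 152 124 125 121 115 102  91  86  94  93  90 107]
 [150 148 150 151 129 126 121 115 104  93  87  92  88 148 153]
 [151 149 149 151 123 123 120 112 104  91  82 161 155 150 149]
 [130 154 151 151 148 126 117 112 101 101 158 151 149 149 149]
 [117 114 114 130 147 155 154 154 154 147 151 150 150 149 149]
 [125 119 120 118 117 115 117 129 150 154 153 152 151 150 150]]
```

```bash
python3 -c "
from cell import manip
print(manip.sign_off())"
```

```text
the job is handed in; nothing more can be done
None
```

The pin is in the slot with its head down on the wheel, as far as my checks show. I handed the job in at about 27.5 s of robot time; no verdict was given.

**What I did**
- I pressed the closed fingertips on the wheel near its rim to stop it; the highest reading was about 9.5 N.
- I dragged it about 70° clockwise until the hole was over the slot. My first lift-off nudged the wheel (about 0.07 rad/s). I stopped it again, re-aligned it and lifted off slowly.
- I took the steel pin from its block, lowered it through the hole into the slot until it met light resistance (about 2–3 N), let go and moved clear.

**What the checks showed**
- **Alignment:** before the pin went in, the wheel stood still. The top and wrist cameras put the hole at (524.1, −40.5) and (523.9, −40.6) mm. I estimate the slot at about (523.7, −39.6) mm, so they were about 1 mm apart.
- **Pin:** after release, the top and scene views show its head within about 1 px of where it should be when home. Contact came at the height I expected for the head resting on the wheel.
- **Cup:** it still stands at the wheel's centre in the top view, and its scene outline is within a few pixels of the expected position.

**What disagreed or was left unchecked**
- **Fingertips:** they met the wheel with the TCP about 27 mm below them, not 8 mm above as stated. I worked from the measured contact instead.
- **Bystanders:** I did not measure the beaker, bowl and brush again at the end. No move went near them.

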